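# Unlock the dust gate and hold it half open

### The arm

A 7-joint arm with a two-finger parallel gripper is mounted at the origin on the work surface. World frame = base frame: x ahead of the robot, y to its left, z up, the work surface at z = 0. Lengths are in m, angles in rad, forces in N, time in s.
With the tool pointing down it reaches from about 0.4 to 0.925 m from the base axis. Payload 5.6 kg.
Tool frame: the origin (TCP) lies midway between the tips of the shut fingers; the grasp point (between the pads) lies 19 mm behind it (robot.hold_point_z is the distance from the TCP to the grasp point, in m); z points along the fingers, y is the line along which they close (so a half turn about z gives the same grasp; the last joint's range is limited). The gripper opens to 85 mm and grips with 20 to 120 N. Pads are 22 mm wide; open, the fingers measure 114 mm over their backs; the gripper's body (76 mm by 85 mm) begins 54 mm behind the grasp point. The pads swing forward as they close: fully open they stand 13 mm farther back than shut.
Start: joints at [-1.18, 0.468, -0.012, 1.603, 0.006, 1.071, -0.056], TCP at [0.273, 0.59, 0.206] pointing down, gripper open.
Joint ranges: [-2.53, 2.53], [-0.31, 2.02], [-1.57, 1.55], [0.28, 2.44], [-1.29, 4.43], [0.15, 1.84], [-2.92, 2.92]. Speed limits (rad/s): [2.57, 2.57, 3.14, 3.14, 3.14, 3.14, 3.14].

### API

Orientations are given as [roll, pitch, yaw] about the fixed x, y, z axes, in that order (R = Rz(yaw) Ry(pitch) Rx(roll)).
In Python, from cell import robot gives the robot as it stands.
- The arm moves only by the shell command python3 -m crank 'ROWS' [FORCE]. ROWS is JSON, a list of rows, each a list of 7 numbers: the shift along the tool's x, y, z in mm, then the turn, a rotation vector about the tool's x, y, z in degrees, then the opening, from -1 (shut) to 1 (fully open). In form: [[dx, dy, dz, rx, ry, rz, jaw], ...]. A call has 1 to 20 rows; each row is the pose to reach, as a shift and turn from the pose commanded when the call began, along the tool's axes at that moment; what a row does not reach only later rows make up. A row lasts 1/12 s, in which the tool goes at most 41.7 mm and 7.16 degrees, less where a joint would pass 70% of its speed; a pose out of reach is approached as far as the arm can. A call with a gripper value outside its range is refused whole. The fingers move at their own pace and stop on an object; FORCE is the grip in N (left out, the last holds). Time passes only in rows, so rows that repeat a pose let the fingers close. It gives the time, the measured TCP pose, the force, the opening and the grip force at its end, in the units of the state.
- robot.state(): the state, without advancing time (a new reading comes with each control period).
- robot.capture(name): name is "scene" or "top" or "wrist"; returns a dict with "frame" (420x560x3 uint8, blue, green, red), "z_map" (420x560 float32, m along the optical axis (not along the pixel's ray), 0 where there is no reading), "fx", "fy", "cx", "cy" (pixels), "extrinsics" (4x4, takes a point from camera to world coordinates). Camera axes: x right, y up, looking along -z (the intrinsics and any distortion apply to the point x, -y, -z); pixel columns grow to the right and rows downward; lengths in m; the calibration is good to about 2 mm. The wrist camera is an equidistant fisheye: a pixel r from the principal point sees the ray r / f radians off the axis. A picture is of the moment at which its call begins.
- robot.hand_in(): hands the job in; it is judged then, once.
Trained networks look in the newest picture that a camera, given by its name, has taken for a name from the list of things; names that differ only in an ending like _2 or _b are one class to them, and where a whole thing is asked for, a point or a joint stands for the part that bears it (a point fixed in the world has none). Each returns a list of dicts, best first, with "score" (0 to 1); they miss things now and then, are a little off and sometimes report something else, mostly with a low value. They report only what shows in the picture. A call takes as long as a camera call. They do not tell look-alikes from the thing itself.
- robot.look_for(thing, camera): "xyz" ([x, y, z] in m, in world coordinates, good to about 4 mm: the middle of the surface that is visible of it).
The state is a dict: "time": time; "joint_positions": joint angles; "qvel": joint speeds; "tau": joint torques, N m; "eef_pos": TCP position; "eef_rot": TCP orientation; "ft_force": force on the tool from outside, world axes, zero at the start; "ft_torque": the same for the moment, N m; "finger_gap": finger opening in m; "grasp_force": force on a finger pad.
Only numpy, scipy, OpenCV 4.12 (cv2) and the standard library are available. Lean on these libraries where they do the work, as an engineer would, in place of code of your own. Each camera call takes 0.05 s, during which the arm holds its last target. There are 200 camera calls.

### The job

Pull the orange keeper straight up out of the dust-extraction box against its sprung catch, set it down in the steel tray without dropping it, and let go of it. Then slide the red shutter (it has a black handle) against its spring to half travel, so that its yellow leading edge lines up with the yellow marks on the rails, and finish while still holding it there: do not let go. Leave everything else on the bench where it is.

Things in the scene. Friction and masses are not known exactly. Their poses are not given: they have to be found in the camera images.
- dust_box: Green dust-extraction box fixed to the bench: casing 180 (its x) x 250 (its y, from -130 to +120) x 85 high. Origin on the bench; +y is the way the shutter opens, z up. Aluminium rails along y at x = +-58, 10 wide, tops 96 above the bench. A duct up to 72 thick leaves the far (+x) side at y = -50, reaching x = 235, 85 high.
- half_mark (a point): Point midway between the yellow marks on the two rails (box x 0, y +45, 93 above the bench): at half travel the middle of the shutter's yellow leading (+y) edge is here. Black marks on the rails at box y 0 (edge when shut) and y +90 (fully open).
- shutter_slide (a joint): Travel of the shutter in m: 0 shut, grows towards box +y, 0.045 half travel, 0.090 fully open. A spring always pushes it shut: about 4 N at 0, 10 N at half, 16 N fully open; let go, it slides shut. The seated keeper stops it after 2 to 4 mm.
- shutter: Red sliding plate 104 (box x) x 100 (box y) x 6, top 93 above the bench, leading (+y) edge yellow, with the black handle on its middle. Origin under its centre, 85 above the bench; axes parallel to the box's. Shut, it stands at box x 0, y -50.
- handle (a point): Centre of the foot of the shutter's handle, 93 above the bench: a black upright fin on the middle of the plate, 44 along box x, 12 thick along box y (the slide direction), 46 high, top 139 above the bench. Axes parallel to the box's. With the shutter shut it stands at box x 0, y -50.
- keeper: Orange keeper locking the shutter, standing in a pocket at box x 0, y +14. Origin: centre of its underside, 60 above the bench when seated, axes as the box's. 70.5 high: steel shank 20 (x) x 24 (y) x 25 in the pocket, flange 36 x 24 x 6 over it, head 20 (x) x 24 (y) x 40 to grip. Its sprung catch yields within 8 mm to a straight pull up of 10 to 20 N; clear of the pocket after 26 mm. 60 to 130 g.
- tray: Open steel parts tray lying loose on the bench, 160 (x) x 130 (y) x 24 high, walls 4, floor 4 thick. Origin at the centre of its underside. It stands left or right of the dust box.
- paint_can: Bystander: leave where it is. Yellow paint can with a red band, upright, 72 dia x 85 high (mm); origin at its underside.
- glue_bottle: Bystander: leave where it is. White glue bottle with blue cap, upright, 60 dia x 150 high (mm); origin at its underside.
- mask_blank: Bystander: leave where it is. Half-carved light wooden mask lying face up, 150 x 110 x 73 high (mm); origin at its underside.
- gouge_a: Bystander: leave where it is. Carving gouge with light wooden handle, lying, about 245 long, 24 thick, origin at the ferrule (mm), at bench height.
- gouge_b: Bystander: leave where it is. Carving gouge with darker wooden handle, lying, about 245 long, 24 thick, origin at the ferrule (mm), at bench height.
- mallet: Bystander: leave where it is. Carver's mallet lying, dark block head 100 x 75 x 75 and light handle, 240 long overall (mm); origin at its underside.
- whetstone: Bystander: leave where it is. Grey sharpening stone on a dark wooden base, 160 x 55 x 32 (mm); origin at its underside.
Mind the look-alikes: they are no part of the job. Several things have the shape of the keeper; the one meant has the colours described above.

How it is judged:
On the way, in this order (a step that is already met when the one before it is completed fails the run):
1. the keeper is lifted clear of its pocket, in the gripper (z of keeper in the frame of dust_box above 0.09 m and contact force between the fingers and keeper above 1 N), for 0.1 s.
2. the keeper lies or stands in the tray, let go (x of keeper in the frame of tray between -0.074 and 0.074 m and y of keeper in the frame of tray between -0.059 and 0.059 m and z of keeper in the frame of tray between -0.005 and 0.035 m and contact force between keeper and tray above 0.2 N and contact force between the fingers and keeper below 0.1 N and linear speed of keeper below 0.03 m/s), for 0.2 s.
3. the shutter is held at half travel by the fingers (value of joint shutter_slide between 0.038 and 0.052 m and velocity of joint shutter_slide between -0.01 and 0.01 m/s and contact force between the fingers and shutter above 3 N), for 0.3 s.
At the end, for the whole second after the job is handed in: The shutter stands still at 45 mm of its 90 mm travel, within 7 mm, held by the fingers (more than 3 N); the keeper rests in the tray, inside its walls, untouched (all of step 2 and all of step 3 and contact force between the arm and keeper below 0.1 N and contact force between tray and shutter below 0.1 N); the arm keeps its last pose, push and grip.
It fails at once if the keeper is dropped (falls free faster than 0.9 m/s, some 40 mm) (linear speed of keeper above 0.9 m/s and contact force between the fingers and keeper below 0.1 N).
It fails at once if a bystander is moved by more than 30 mm (distance of any of paint_can, glue_bottle, mask_blank, gouge_a, gouge_b, mallet, whetstone from where it was at the start of the episode above 0.03 m).
It fails at once if the tray is shoved by more than 50 mm (distance of tray from where it was at the start of the episode above 0.05 m).
It also fails if it takes over 51 s, if anything falls off the work surface, if the arm or the gripper's body presses on something with over 40 N, if the wrist force passes 120 N, or if a joint passes its speed limit or range.

## Working session

There is one attempt and no reset: what is moved stays moved. The work goes in short steps, Python scripts to look and compute and a shell command to move; the robot and the scene stay as the last step left them, time stands still between calls to the robot, and variables do not carry over. Pictures are saved under pics/ and viewed, at most 10 in all, crops included, and the job is handed in when it is done.

```bash
mkdir -p pics
cat > h.py <<'E'
import numpy as np, cv2
from cell import robot
from scipy.spatial.transform import Rotation as R
def cap(n,f=None):
    c=robot.capture(n)
    if f: cv2.imwrite('pics/'+f,c['frame'])
    return c
def px2w(c,u,v,d=None):
    u=np.asarray(u,float);v=np.asarray(v,float)
    if d is None: d=c['z_map'][v.astype(int),u.astype(int)]
    p=np.stack([(u-c['cx'])/c['fx']*d,-(v-c['cy'])/c['fy']*d,-d],-1)
    E=np.array(c['extrinsics']);return p@E[:3,:3].T+E[:3,3]
def cloud(c):
    v,u=np.mgrid[:420,:560];return px2w(c,u,v,c['z_map'])
def tool(): 
    s=robot.state();return np.array(s['eef_pos']),R.from_euler('xyz',s['eef_rot'])
E
python3 - <<'E'
from h import *
a=cap('scene','s1.png');b=cap('top','t1.png')
print(robot.state())
for t in ['dust_box','keeper','shutter','handle','tray','half_mark']:
  for c in ['scene','top']:
    print(t,c,[(np.round(d['xyz'],3).tolist(),round(d['score'],2)) for d in robot.look_for(t,c)[:4]])
for c in (a,b): print(np.round(c['extrinsics'],3).tolist(),c['fx'],c['cx'],c['cy'])
cv2.imwrite('pics/both.png',cv2.resize(np.hstack([a['frame'],b['frame']]),(800,300)))
E
```

```text
{'time': 0.1, 'joint_positions': array([-1.17999304,  0.46827236, -0.01161687,  1.60352297,  0.00599625,
        1.07139627, -0.05626605]), 'qvel': array([ 6.02319415e-04, -1.74448865e-03, -7.12949645e-05, -2.10064908e-03,
        1.55002639e-03, -8.76006071e-05, -5.42172561e-04]), 'tau': array([ 6.98788026e-04, -5.33519840e+01,  2.12870952e-02, -2.51967484e+01,
        1.14873215e-02,  4.31377703e-03,  7.41360168e-06]), 'eef_pos': array([0.27303968, 0.58928358, 0.20504803]), 'eef_rot': array([-3.14003180e+00,  1.04235355e-04,  2.70776964e+00]), 'ft_force': array([0.19961961, 0.00309807, 0.97058204]), 'ft_torque': array([ 0.06200374, -0.0060406 , -0.01519569]), 'grasp_force': 0.0, 'finger_gap': 0.08550747260028581}
dust_box scene [([0.61, -0.028, 0.083], 0.96)]
dust_box top [([0.564, -0.015, 0.089], 0.59)]
keeper scene [([0.382, 0.052, 0.049], 0.72), ([0.4, -0.12, 0.041], 0.68), ([0.557, -0.005, 0.112], 0.63)]
keeper top [([0.384, -0.105, 0.066], 0.55), ([0.368, 0.059, 0.074], 0.53), ([0.545, -0.003, 0.129], 0.44)]
shutter scene [([0.575, -0.067, 0.09], 0.96), ([0.466, -0.349, 0.073], 0.67)]
shutter top [([0.568, -0.063, 0.089], 0.66)]
handle scene [([0.581, -0.07, 0.091], 0.89)]
handle top [([0.573, -0.063, 0.089], 0.74)]
tray scene [([0.447, 0.356, 0.003], 0.92), ([0.615, -0.022, 0.083], 0.69)]
tray top [([0.448, 0.356, 0.003], 0.81)]
half_mark scene [([0.613, -0.021, 0.083], 0.79), ([0.539, -0.503, 0.015], 0.27)]
half_mark top [([0.564, -0.014, 0.086], 0.96)]
[[0.306, -0.712, 0.632, 1.206], [0.952, 0.231, -0.2, -0.207], [-0.003, 0.663, 0.749, 0.924], [0.0, 0.0, 0.0, 1.0]] 386.59561878529905 284.7136255026027 208.3084391439545
[[0.017, 0.987, -0.163, 0.26], [-1.0, 0.016, -0.004, 0.017], [-0.001, 0.163, 0.987, 1.51], [0.0, 0.0, 0.0, 1.0]] 417.9244967770551 281.4507266641434 209.22676551262464
```

View pics/t1.png

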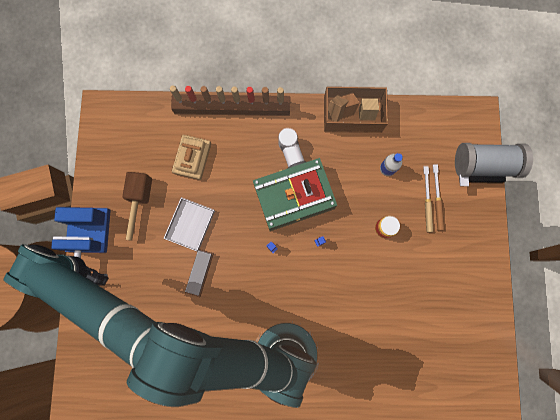

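View pics/s1.png

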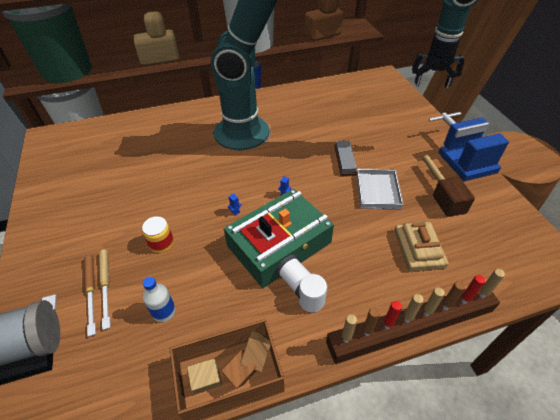

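Top view: candidates for the keeper are the orange one at (291,193), standing on the box by the red shutter, and blue ones at (271,246) and (321,241). The orange one fits the description. The tray is at (190,224), and the red shutter with its black handle at (307,187). Next I confirm the keeper in a crop and measure.

```bash
cat > m.py <<'E'
from h import *
caps={n:cap(n) for n in ('scene','top')}
for n,c in caps.items():
    hsv=cv2.cvtColor(c['frame'],cv2.COLOR_BGR2HSV).astype(int);P=cloud(c);H,S,V=hsv[...,0],hsv[...,1],hsv[...,2]
    near=(abs(P[...,0]-.57)<.16)&(abs(P[...,1]+.02)<.17)&(P[...,2]>.07)&(P[...,2]<.16)
    def rep(name,m):
        q=P[m&near]; 
        if len(q)<4: print(n,name,len(q));return
        print(n,name,len(q),'med',np.round(np.median(q,0),4),'min',np.round(np.percentile(q,5,0),3),'max',np.round(np.percentile(q,95,0),3))
        return q
    rep('orange',(H>=6)&(H<=16)&(S>170)&(V>120)&(P[...,2]>.095))
    rep('orange top',(H>=6)&(H<=16)&(S>170)&(V>120)&(P[...,2]>.122))
    rep('yellow',(H>=22)&(H<=32)&(S>150)&(V>120))
    rep('black top',(V<70)&(P[...,2]>.13))
    q=rep('red',((H<=4)|(H>=175))&(S>170)&(V>90))
    q=rep('rail',(S<60)&(V>150)&(abs(P[...,2]-.096)<.006))
    g=rep('green',(H>50)&(H<90)&(S>80)&(abs(P[...,2]-.085)<.005))
    for nm,z in (('box',P[...,2]>.078),):
        m=near&z; q=P[m][:,:2].astype(np.float32)
        m2=near&(abs(P[...,2]-.09)<.008)
        print(nm,cv2.minAreaRect(P[m2][:,:2].astype(np.float32)))
    t=(abs(P[...,0]-.45)<.13)&(abs(P[...,1]-.356)<.12)&(S<60)&(P[...,2]<.04)&(P[...,2]>-.01)&(P[...,1]>.26)
    k=cv2.connectedComponentsWithStats(t.astype(np.uint8));i=1+np.argmax(k[2][1:,4]);q=P[k[1]==i]
    print('tray',cv2.minAreaRect(q[:,:2].astype(np.float32)),np.percentile(q[:,2],[2,50,98]))
    w=(abs(P[...,0]-.37)<.12)&(abs(P[...,1]-.33)<.2)&(P[...,2]>.02)&(P[...,2]<.2);
c=caps['top'];s=caps['scene']
A=cv2.resize(s['frame'][180:290,210:350],None,fx=3.8,fy=3.8,interpolation=3);B=cv2.resize(c['frame'][150:240,245:345],None,fx=3.8,fy=3.8,interpolation=3)
im=np.zeros((420,920,3),np.uint8);im[:A.shape[0],:A.shape[1]]=A;im[:B.shape[0],535:535+B.shape[1]]=B
cv2.imwrite('pics/crop1.png',cv2.resize(im,(800,365)))
E
python3 m.py
```

```text
scene orange 104 med [ 0.5559 -0.0021  0.1251] min [ 0.543 -0.014  0.097] max [0.562 0.008 0.132]
scene orange top 57 med [ 0.552  -0.0024  0.1302] min [ 0.542 -0.013  0.125] max [0.561 0.008 0.133]
scene yellow 42 med [ 0.5581 -0.0155  0.0941] min [ 0.514 -0.032  0.091] max [ 0.594 -0.003  0.096]
scene black top 78 med [ 0.5752 -0.0629  0.1384] min [ 0.556 -0.072  0.131] max [ 0.592 -0.053  0.141]
scene red 731 med [ 0.5791 -0.0765  0.0936] min [ 0.528 -0.111  0.091] max [ 0.619 -0.019  0.096]
scene rail 631 med [ 0.5805 -0.0257  0.096 ] min [ 0.469 -0.125  0.092] max [0.642 0.087 0.099]
scene green 2271 med [0.5719 0.008  0.0855] min [ 0.472 -0.139  0.083] max [0.659 0.094 0.088]
box ((0.5942386388778687, -0.0061350017786026), (0.267330527305603, 0.2524971663951874), 20.438657760620117)
tray ((0.4398390054702759, 0.36390388011932373), (0.14268703758716583, 0.18720681965351105), 71.02865600585938) [0.00117215 0.00584852 0.02615543]
top orange 7 med [0.5452 0.0084 0.1289] min [0.537 0.005 0.116] max [0.553 0.009 0.131]
top orange top 6 med [0.5463 0.0084 0.1298] min [0.538 0.005 0.124] max [0.553 0.009 0.131]
top yellow 5 med [ 0.5341 -0.0266  0.0932] min [ 0.514 -0.032  0.093] max [ 0.544 -0.023  0.095]
top black top 45 med [ 0.5673 -0.0617  0.1377] min [ 0.551 -0.072  0.134] max [ 0.588 -0.055  0.142]
top red 489 med [ 0.5768 -0.0614  0.0924] min [ 0.524 -0.113  0.087] max [ 0.621 -0.019  0.097]
top rail 379 med [ 0.5562 -0.0303  0.0956] min [ 0.466 -0.123  0.091] max [0.639 0.086 0.1  ]
top green 149 med [0.574  0.0073 0.0848] min [ 0.471 -0.133  0.081] max [0.671 0.113 0.088]
box ((0.594767689704895, -0.006263032555580139), (0.26789945363998413, 0.24987469613552094), 20.126949310302734)
tray ((0.4285700023174286, 0.33836162090301514), (0.19085648655891418, 0.19102825224399567), 69.97955322265625) [-0.0035233   0.00451792  0.03320181]
```

View pics/crop1.png

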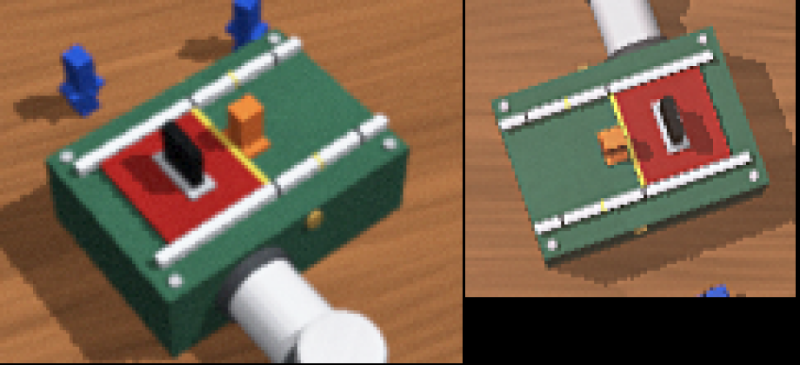

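The crop confirms it: the orange keeper sits just past the yellow edge, the black handle is on the red plate, and both blue look-alikes stand off the box. Next I fit the box yaw from the rails and work out the first move, to above the keeper.

```bash
cat >> h.py <<'E'
def delta(p,yaw=None):
    t,r=tool(); d=r.inv().apply(np.array(p)-t)*1000
    rv=[0,0,0]
    if yaw is not None: rv=np.degrees((r.inv()*R.from_euler('xyz',[np.pi,0,np.radians(yaw)])).as_rotvec())
    print('delta',np.round(d,1),np.round(rv,1),'n',np.linalg.norm(d)/41.7,np.linalg.norm(rv)/7.16)
E
python3 - <<'E'
from h import *
from scipy.optimize import least_squares
for n in ('scene','top'):
    c=cap(n);P=cloud(c);hsv=cv2.cvtColor(c['frame'],cv2.COLOR_BGR2HSV).astype(int);S,V=hsv[...,1],hsv[...,2]
    m=(abs(P[...,0]-.57)<.14)&(abs(P[...,1]+.02)<.14)&(S<60)&(V>150)&(abs(P[...,2]-.096)<.004);q=P[m][:,:2]
    def f(a): 
        x=(q-a[:2])@[np.cos(a[2]),np.sin(a[2])]; return abs(x)-.058
    # along-y reference from half of handle/keeper is separate
    r=least_squares(lambda a:f([a[0],-.02,a[1]]),[.57,.35],loss='soft_l1',f_scale=.003)
    print(n,'x at y=-.02:',r.x[0],'yaw',np.degrees(r.x[1]),len(q),np.std(f([r.x[0],-.02,r.x[1]])))
    t=(abs(P[...,0]-.45)<.14)&(abs(P[...,1]-.356)<.13)&(P[...,2]>.012)&(P[...,2]<.03)&(S<70)
    f0=(abs(P[...,0]-.45)<.14)&(abs(P[...,1]-.356)<.13)&(P[...,2]<.03)&(S<45)
    k=cv2.connectedComponentsWithStats(f0.astype(np.uint8));i=1+np.argmax(k[2][1:,4]);mm=cv2.morphologyEx((k[1]==i).astype(np.uint8),cv2.MORPH_OPEN,np.ones((7,7)));q=P[mm>0]
    print('tray',cv2.minAreaRect(q[:,:2].astype(np.float32)),np.median(q,0),np.percentile(q[:,2],[3,50,97]))
delta([.55,0,.30],200)
E
```

```text
scene x at y=-.02: 0.5560703725043458 yaw 19.72014489417224 589 0.007983682915498945
tray ((0.44935142993927, 0.3592790961265564), (0.1395922601222992, 0.16549959778785706), 70.01729583740234) [0.44620875 0.35819998 0.00577611] [0.00155582 0.00577611 0.02517499]
top x at y=-.02: 0.5553302154470185 yaw 20.111268429939777 311 0.013404461832445251
tray ((0.4484618902206421, 0.35497158765792847), (0.13123181462287903, 0.1621168553829193), 70.72174835205078) [0.44811845 0.35697164 0.00411218] [-0.00287834  0.00411218  0.02382931]
delta [-499.  -418.8  -94.1] [  0.    0.  -44.9] n 15.785169859709857 6.265077283742599
```

```bash
python3 -m crank '[[0,0,-60,0,0,0,0.1],[0,0,-94,0,0,-7,0.1],[-499,-419,-94,0,0,-45,0.1],[-499,-419,-94,0,0,-45,0.1],[-499,-419,-94,0,0,-45,0.1],[-499,-419,-94,0,0,-45,0.1],[-499,-419,-94,0,0,-45,0.1],[-499,-419,-94,0,0,-45,0.1],[-499,-419,-94,0,0,-45,0.1],[-499,-419,-94,0,0,-45,0.1],[-499,-419,-94,0,0,-45,0.1],[-499,-419,-94,0,0,-45,0.1],[-499,-419,-94,0,0,-45,0.1],[-499,-419,-94,0,0,-45,0.1],[-499,-419,-94,0,0,-45,0.1],[-499,-419,-94,0,0,-45,0.1],[-499,-419,-94,0,0,-45,0.1],[-499,-419,-94,0,0,-45,0.1],[-499,-419,-94,0,0,-45,0.1]]' 40
python3 - <<'E'
from h import *
c=cap('wrist','w1.png');print(robot.state()['joint_positions'],c['fx'],c['cx'],c['cy'],np.round(c['extrinsics'],3).tolist())
E
```

```text
time: 2.48
eef_pos: [0.5516, -0.0081, 0.3003]
eef_rot: [-3.138, 0.001, -2.801]
ft_force: [-1.1, -0.9, 0.3]
finger_gap: 0.0467
grasp_force: 0.0
[-0.28319044  0.20997588  0.27047906  1.75259469 -0.05858838  1.18653182
  1.91887827] 325.19226210127806 278.2646546104259 209.21681440942592 [[-0.334, -0.891, -0.308, 0.474], [0.943, -0.317, -0.105, -0.036], [-0.004, -0.325, 0.946, 0.467], [0.0, 0.0, 0.0, 1.0]]
```

View pics/w1.png

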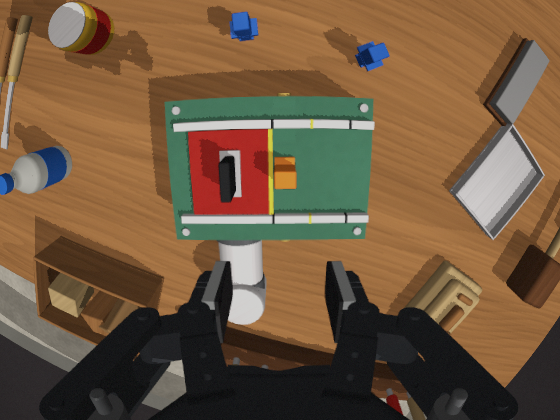

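The wrist view shows the keeper head at about (285,172), the fin at (228,176), the yellow edge at column 271 and the tray at (500,185). I measure them with the fisheye model.

```bash
cat >> h.py <<'E'
def fcloud(c):
    v,u=np.mgrid[:420,:560].astype(float);a=(u-c['cx'])/c['fx'];b=(v-c['cy'])/c['fy'];t=np.hypot(a,b)+1e-9;k=np.tan(np.minimum(t,1.5))/t*c['z_map']
    p=np.stack([a*k,-b*k,-c['z_map']],-1);E=np.array(c['extrinsics']);return p@E[:3,:3].T+E[:3,3]
E
cat > w.py <<'E'
from h import *
c=cap('wrist');P=fcloud(c);hsv=cv2.cvtColor(c['frame'],cv2.COLOR_BGR2HSV).astype(int);H,S,V=hsv[...,0],hsv[...,1],hsv[...,2]
Y=np.radians(20);ex=np.array([np.cos(Y),np.sin(Y)]);ey=np.array([-ex[1],ex[0]])
near=(abs(P[...,0]-.57)<.16)&(abs(P[...,1]+.02)<.17)&(P[...,2]>.07)&(P[...,2]<.16)
def rep(n,m):
    q=P[m];b=np.c_[q[:,:2]@ex,q[:,:2]@ey]
    lo,hi=np.percentile(b,2,0),np.percentile(b,98,0);mid=(lo+hi)/2
    print(n,len(q),'z',np.round(np.median(q[:,2]),4),'ext',np.round(hi-lo,4),'mid world',np.round(mid[0]*ex+mid[1]*ey,4),'rect',cv2.minAreaRect(q[:,:2].astype(np.float32)))
rep('keeper top',near&(H>=6)&(H<=18)&(S>150)&(P[...,2]>.125))
rep('fin top',near&(V<80)&(P[...,2]>.133))
rep('red',near&((H<=4)|(H>=175))&(S>150)&(P[...,2]<.1))
rep('yellow',near&(H>=22)&(H<=32)&(S>150)&(P[...,2]<.0945)&(abs((P[...,:2]-[.556,-.02])@ex)<.05))
m=(S<60)&(P[...,2]<.05)&(abs(P[...,0]-.449)<.13)&(abs(P[...,1]-.357)<.12);k=cv2.connectedComponentsWithStats(cv2.morphologyEx(m.astype(np.uint8),cv2.MORPH_OPEN,np.ones((3,3))));i=1+np.argmax(k[2][1:,4]);rep('tray',k[1]==i)
E
python3 w.py
```

```text
keeper top 402 z 0.1291 ext [0.0187 0.0224] mid world [ 0.5499 -0.0032] rect ((0.5498278141021729, -0.0032326839864253998), (0.019485963508486748, 0.02264297381043434), 20.318164825439453)
fin top 437 z 0.1375 ext [0.0411 0.0112] mid world [ 0.5712 -0.063 ] rect ((0.5714415311813354, -0.06288431584835052), (0.042713165283203125, 0.012337288819253445), 20.139116287231445)
red 5356 z 0.0917 ext [0.0998 0.0906] mid world [ 0.5723 -0.0658] rect ((0.5729525685310364, -0.06728896498680115), (0.10305572301149368, 0.09671464562416077), 19.797510147094727)
yellow 347 z 0.092 ext [0.0958 0.0048] mid world [ 0.5548 -0.0187] rect ((0.555408239364624, -0.01840095967054367), (0.09981101751327515, 0.005089690443128347), 20.017398834228516)
tray 6439 z 0.0035 ext [0.2212 0.174 ] mid world [0.4253 0.3451] rect ((0.4294678270816803, 0.3458043336868286), (0.20873360335826874, 0.19097982347011566), 70.19145965576172)
```

Run:
```python
from h import *
print(tool()[0],robot.state()['eef_rot'],robot.state()['time'])
delta([.550,-.003,.099],200)
```

```text
[ 0.54999212 -0.00145177  0.29976735] [ 3.14156223e+00 -2.31804304e-04 -2.79308041e+00] 2.5833
delta [  0.5  -1.5 200.8] [ 0. -0. -0.] n 4.81470797023104 0.004808957687538912
```

```bash
python3 -m crank '[[1,-2,40,0,0,0,0.1],[1,-2,80,0,0,0,0.1],[1,-2,120,0,0,0,0.1],[1,-2,140,0,0,0,0.1],[1,-2,150,0,0,0,0.1],[1,-2,150,0,0,0,0.1],[1,-2,150,0,0,0,0.1]]' 80
python3 - <<'E'
from h import *
delta([.550,-.003,.099],200)
E
```

```text
time: 3.17
eef_pos: [0.5502, -0.0014, 0.1507]
eef_rot: [3.142, 0.001, -2.789]
ft_force: [-0.2, 0.2, -0.1]
finger_gap: 0.0466
grasp_force: 0.0
delta [ 0.8 -1.5 51.7] [0.  0.1 0.2] n 1.2411790839202714 0.032717787314468665
```

```bash
python3 -m crank '[[0,-1,20,0,0,0,0.1],[0,-1,40,0,0,0,0.1],[0,-1,52,0,0,0,0.1],[0,-1,52,0,0,0,0.1],[0,-1,52,0,0,0,0.1],[0,-1,52,0,0,0,-1],[0,-1,52,0,0,0,-1],[0,-1,52,0,0,0,-1],[0,-1,52,0,0,0,-1],[0,-1,52,0,0,0,-1],[0,-1,52,0,0,0,-1]]' 80
```

```text
time: 4.08
eef_pos: [0.5513, -0.0031, 0.0997]
eef_rot: [-3.141, 0.003, -2.79]
ft_force: [-0.0, -0.1, 7.1]
finger_gap: 0.0206
grasp_force: 78.3
```

```bash
python3 -m crank '[[0,0,-4,0,0,0,-1],[0,0,-8,0,0,0,-1],[0,0,-12,0,0,0,-1],[0,0,-16,0,0,0,-1],[0,0,-22,0,0,0,-1],[0,0,-30,0,0,0,-1],[0,0,-40,0,0,0,-1],[0,0,-55,0,0,0,-1],[0,0,-60,0,0,0,-1],[0,0,-60,0,0,0,-1]]' 80
python3 - <<'E'
from h import *
cap('wrist','w2.png')
E
```

```text
time: 4.92
eef_pos: [0.5515, -0.0033, 0.1603]
eef_rot: [-3.141, 0.004, -2.79]
ft_force: [0.2, -0.3, -1.1]
finger_gap: 0.0205
grasp_force: 82.3
```

View pics/w2.png

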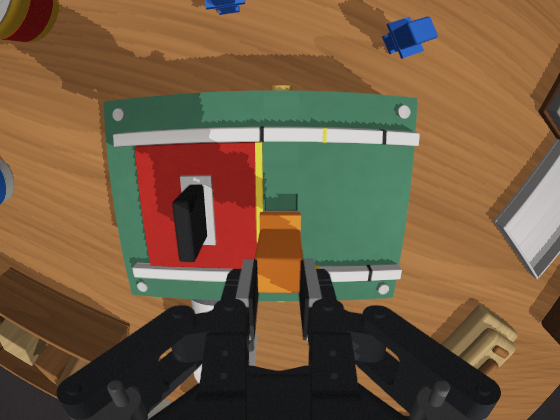

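The keeper is gripped upright at (279,250) and out of its pocket (285,202). Next: carry it to the tray.

```bash
python3 -m crank '[[-1,14,-10,0,0,0,-1],[-3,40,-15,0,0,0,-1],[-5,75,-15,0,0,0,-1],[-8,110,-15,0,0,0,-1],[-10,145,-15,0,0,0,-1],[-13,180,-15,0,0,0,-1],[-15,215,-15,0,0,0,-1],[-18,250,-10,0,0,0,-1],[-20,285,0,0,0,0,-1],[-23,320,15,0,0,0,-1],[-25,350,35,0,0,0,-1],[-27,367,55,0,0,0,-1],[-27,374,70,0,0,0,-1],[-27,374,80,0,0,0,-1],[-27,374,80,0,0,0,-1],[-27,374,80,0,0,0,-1],[-27,374,80,0,0,0,-1]]' 80
python3 - <<'E'
from h import *
cap('wrist','w3.png')
c=cap('top');P=cloud(c)
hsv=cv2.cvtColor(c['frame'],cv2.COLOR_BGR2HSV).astype(int);delta([.449,.357,.044],200)
E
```

```text
time: 6.38
eef_pos: [0.4477, 0.3561, 0.0786]
eef_rot: [-3.141, 0.001, -2.792]
ft_force: [-0.0, 0.1, -0.4]
finger_gap: 0.0206
grasp_force: 82.3
delta [-1.2 -0.1 35.1] [0.  0.1 0. ] n 0.8420120453961897 0.017467499307465124
```

View pics/w3.png

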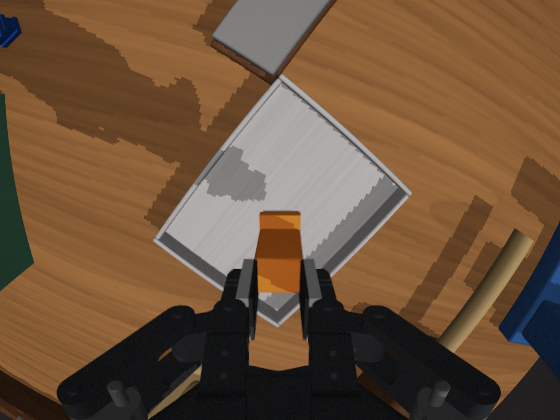

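The keeper is over the middle of the tray, whose corners are at (280,78), (410,193), (278,325) and (155,240). I lower it slowly until it touches.

```bash
python3 -m crank '[[0,0,12,0,0,0,-1],[0,0,22,0,0,0,-1],[0,0,29,0,0,0,-1],[0,0,32,0,0,0,-1],[0,0,34,0,0,0,-1],[0,0,34,0,0,0,-1],[0,0,34,0,0,0,-1]]'
```

```text
time: 7.07
eef_pos: [0.4464, 0.3569, 0.0438]
eef_rot: [-3.141, -0.001, -2.79]
ft_force: [-0.7, -0.8, 1.4]
finger_gap: 0.0206
grasp_force: 82.6
```

```bash
python3 -m crank '[[0,0,1,0,0,0,-1],[0,0,1,0,0,0,-1],[0,0,1,0,0,0,-1]]'
```

```text
time: 7.32
eef_pos: [0.4468, 0.3573, 0.0438]
eef_rot: [3.141, 0.001, -2.79]
ft_force: [-1.6, -1.4, 6.6]
finger_gap: 0.0205
grasp_force: 83.3
```

Contact. I open gradually to the same 47 mm gap, then lift straight up.

```bash
python3 -m crank '[[0,0,0,0,0,0,-0.3],[0,0,0,0,0,0,-0.1],[0,0,0,0,0,0,0.1],[0,0,0,0,0,0,0.1],[0,0,0,0,0,0,0.1],[0,0,-15,0,0,0,0.1],[0,0,-40,0,0,0,0.1],[0,0,-75,0,0,0,0.1],[0,0,-115,0,0,0,0.1],[0,0,-140,0,0,0,0.1],[0,0,-140,0,0,0,0.1],[0,0,-140,0,0,0,0.1]]'
python3 - <<'E'
from h import *
cap('wrist','w4.png');t,r=tool();print(t,robot.state()['time'])
for n in('scene','top'):
    c=cap(n);P=cloud(c);h=cv2.cvtColor(c['frame'],cv2.COLOR_BGR2HSV).astype(int)
    m=(h[...,0]>=6)&(h[...,0]<=16)&(h[...,1]>170)&(h[...,2]>120)&(abs(P[...,0]-.449)<.08)&(abs(P[...,1]-.357)<.08)
    if m.sum(): print(n,m.sum(),np.percentile(P[m],[5,50,95],axis=0).round(3).tolist())
delta([.5713,-.063,.19],200)
E
```

```text
time: 8.32
eef_pos: [0.4473, 0.3578, 0.1846]
eef_rot: [3.14, 0.004, -2.79]
ft_force: [-0.9, 0.2, -0.3]
finger_gap: 0.047
grasp_force: 0.0
[0.44638103 0.35704642 0.18294473] 8.3667
scene 81 [[0.438, 0.345, 0.036], [0.453, 0.357, 0.063], [0.46, 0.367, 0.077]]
top 23 [[0.431, 0.344, 0.028], [0.438, 0.353, 0.038], [0.462, 0.366, 0.075]]
delta [  26.6 -437.1   -8. ] [-0.1 -0.1  0.1] n 10.502182176463068 0.029201321827376163
```

View pics/w4.png

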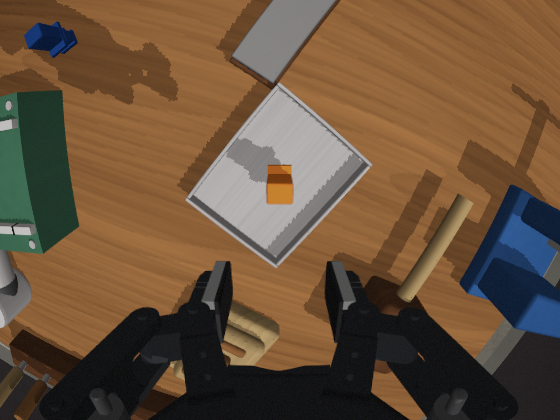

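The keeper stands in the tray at (280,185), let go, its top at about 0.077 m as expected. Next: over to the handle.

```bash
python3 -m crank '[[1,-15,-5,0,0,0,0.1],[3,-50,-8,0,0,0,0.1],[5,-90,-8,0,0,0,0.1],[8,-130,-8,0,0,0,0.1],[10,-170,-8,0,0,0,0.1],[13,-210,-8,0,0,0,0.1],[15,-250,-8,0,0,0,0.1],[18,-290,-8,0,0,0,0.1],[20,-330,-8,0,0,0,0.1],[23,-370,-8,0,0,0,0.1],[26,-405,-8,0,0,0,0.1],[27,-430,-8,0,0,0,0.1],[27,-437,-8,0,0,0,0.1],[27,-437,-8,0,0,0,0.1],[27,-437,-8,0,0,0,0.1],[27,-437,-8,0,0,0,0.1]]' 100
python3 - <<'E'
from h import *
delta([.5713,-.063,.102],200)
E
python3 w.py | grep -v tray
```

```text
time: 9.8
eef_pos: [0.571, -0.0607, 0.1904]
eef_rot: [3.14, -0.001, -2.788]
ft_force: [0.4, 0.2, -0.5]
finger_gap: 0.047
grasp_force: 0.0
delta [ 0.4 -2.4 88.4] [ 0.1 -0.1  0.3] n 2.120326729881749 0.040485507649582295Traceback (most recent call last):
  File "w.py", line 9, in <module>
    rep('keeper top',near&(H>=6)&(H<=18)&(S>150)&(P[...,2]>.125))
    ~~~^^^^^^^^^^^^^^^^^^^^^^^^^^^^^^^^^^^^^^^^^^^^^^^^^^^^^^^^^^
  File "w.py", line 7, in rep
    lo,hi=np.percentile(b,2,0),np.percentile(b,98,0);mid=(lo+hi)/2
          ~~~~~~~~~~~~~^^^^^^^
    return _quantile_unchecked(
        a, q, axis, out, overwrite_input, method, keepdims, weights)
    return _ureduce(a,
                    func=_quantile_ureduce_func,
    ...<5 lines>...
                    overwrite_input=overwrite_input,
                    method=method)
    r = func(a, **kwargs)
    result = _quantile(arr,
                       quantiles=q,
    ...<2 lines>...
                       out=out,
                       weights=wgt)
    slices_having_nans = np.isnan(arr[-1, ...])
                                  ~~~^^^^^^^^^
IndexError: index -1 is out of bounds for axis 0 with size 0
```

```bash
python3 -m crank '[[0,-2,15,0,0,0,0.1],[0,-2,35,0,0,0,0.1],[0,-2,55,0,0,0,0.1],[0,-2,72,0,0,0,0.1],[0,-2,82,0,0,0,0.1],[0,-2,87,0,0,0,0.1],[0,-2,87,0,0,0,0.1],[0,-2,87,0,0,0,-1],[0,-2,87,0,0,0,-1],[0,-2,87,0,0,0,-1],[0,-2,87,0,0,0,-1],[0,-2,87,0,0,0,-1],[0,-2,87,0,0,0,-1]]' 100; python3 w.py 2>&1| grep nokeeper; sed -i '/keeper top/d' w.py; python3 w.py | grep -v tray
```

```text
time: 10.93
eef_pos: [0.5724, -0.0621, 0.1054]
eef_rot: [3.139, 0.001, -2.789]
ft_force: [-3.6, 4.9, 6.3]
finger_gap: 0.0088
grasp_force: 98.2
fin top 2669 z 0.1381 ext [0.04   0.0334] mid world [ 0.5705 -0.064 ] rect ((0.5707834959030151, -0.06349208950996399), (0.03818946331739426, 0.032923273742198944), 57.41368865966797)
red 16808 z 0.0917 ext [0.0954 0.0913] mid world [ 0.5697 -0.0666] rect ((0.5730790495872498, -0.06642776727676392), (0.10424970835447311, 0.09686234593391418), 19.756298065185547)
yellow 1111 z 0.0919 ext [0.0953 0.0048] mid world [ 0.5546 -0.019 ] rect ((0.5553300380706787, -0.018723031505942345), (0.09962216019630432, 0.005419163033366203), 20.210403442382812)
```

```bash
python3 -m crank '[[0,4,0,0,0,0,-1],[0,9,0,0,0,0,-1],[0,15,0,0,0,0,-1],[0,21,0,0,0,0,-1],[0,27,0,0,0,0,-1],[0,33,0,0,0,0,-1],[0,39,0,0,0,0,-1],[0,43,0,0,0,0,-1],[0,45,0,0,0,0,-1],[0,45,0,0,0,0,-1],[0,45,0,0,0,0,-1],[0,45,0,0,0,0,-1]]' 100; python3 w.py
python3 - <<'E'
from h import *
cap('wrist','w5.png');p=tool()[0];print(p,robot.state()['ft_force'],'slide by TCP',(p[:2]-[.5724,-.0621])@[-.342,.940])
E
```

```text
time: 12.03
eef_pos: [0.5593, -0.0259, 0.1054]
eef_rot: [-3.136, 0.004, -2.792]
ft_force: [3.2, -7.2, 1.6]
finger_gap: 0.0085
grasp_force: 98.4
fin top 2665 z 0.1381 ext [0.04   0.0334] mid world [ 0.5571 -0.0273] rect ((0.5575995445251465, -0.027558574452996254), (0.03271183744072914, 0.038575515151023865), 72.035400390625)
red 16856 z 0.0917 ext [0.0956 0.0914] mid world [ 0.5566 -0.0304] rect ((0.5603785514831543, -0.03022366762161255), (0.10522650927305222, 0.09730201959609985), 19.95438575744629)
yellow 1103 z 0.0919 ext [0.0952 0.0047] mid world [0.5417 0.0173] rect ((0.5423403382301331, 0.01750810816884041), (0.09979894012212753, 0.005461564753204584), 20.04248809814453)
tray 1095 z 0.0077 ext [0.0887 0.067 ] mid world [0.4988 0.3032] rect ((0.5125830173492432, 0.3120153546333313), (0.12312407791614532, 0.04957982152700424), 44.213504791259766)
[ 0.55925492 -0.02592118  0.10540622] [ 3.23951525 -8.19761486  2.580619  ] slide by TCP 0.038503709061614065
```

View pics/w5.png

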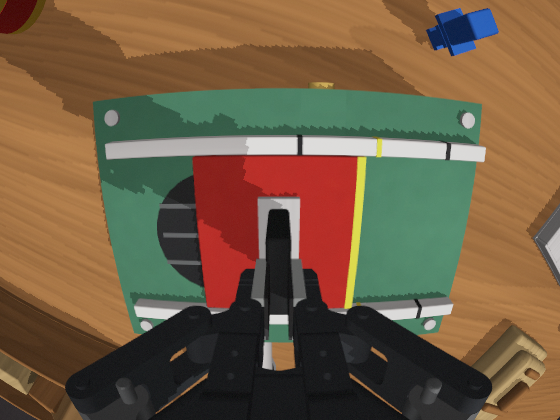

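The shutter follows. Its yellow edge (362,160) is still about 6 mm short of the yellow mark (379,147), so I add 7 mm.

```bash
python3 -m crank '[[0,3,0,0,0,0,-1],[0,6,0,0,0,0,-1],[0,7,0,0,0,0,-1],[0,7,0,0,0,0,-1],[0,7,0,0,0,0,-1],[0,7,0,0,0,0,-1],[0,7,0,0,0,0,-1],[0,7,0,0,0,0,-1]]' 100; python3 w.py|grep yellow
python3 - <<'E'
from h import *
c=cap('wrist','w6.png');p=tool()[0];print(p,robot.state()['ft_force'],'slide by TCP',(p[:2]-[.5724,-.0621])@[-.342,.940])
P=fcloud(c);h=cv2.cvtColor(c['frame'],cv2.COLOR_BGR2HSV).astype(int);ey=np.array([-.342,.940]);ex=np.array([.94,.342])
y=(h[...,0]>=22)&(h[...,0]<=32)&(h[...,1]>130)&(abs(P[...,2]-.094)<.008);xb=(P[...,:2]-[.5557,-.02])@ex;yb=P[...,:2]@ey
for n,m in(('edge',abs(xb)<.05),('mark',(abs(xb)>.053)&(abs(xb)<.066))): 
    q=yb[y&m];print(n,len(q),np.percentile(q,[5,50,95]).round(4) if len(q) else '')
E
```

```text
time: 12.8
eef_pos: [0.557, -0.0197, 0.1054]
eef_rot: [-3.135, 0.004, -2.793]
ft_force: [3.7, -9.2, 1.9]
finger_gap: 0.0086
grasp_force: 98.4
yellow 1105 z 0.0919 ext [0.0956 0.0047] mid world [0.5396 0.0235] rect ((0.5400879979133606, 0.023716088384389877), (0.09978550672531128, 0.005453800782561302), 20.253137588500977)
[ 0.55699223 -0.01973234  0.10539742] [ 4.23325236 -8.50661945  2.20447936] slide by TCP 0.04509505951031574
edge 1134 [-0.1647 -0.1624 -0.1602]
mark 82 [-0.1611 -0.16   -0.1587]
```

View pics/w6.png

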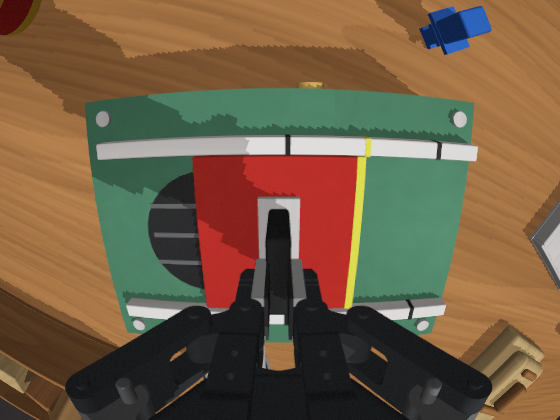

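The leading edge lines up with the yellow mark at (367,147): box y is -0.160 m for both, and the slide by TCP is 45.1 mm. The grip is at 98 N, so I hand in.

```bash
python3 -c "
from cell import robot
print(robot.hand_in())"
```

```text
the job is handed in; nothing more can be done
None
```

The keeper stands in the tray, let go, and I handed the job in with the gripper holding the shutter at about 45 mm, its yellow edge on the marks; the hand-in call returned no verdict.

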